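Roll down the edge trim of an oval table-top on a turntable

ROBOT

A 6-joint arm with a two-finger parallel gripper is mounted at the origin on the work surface. World frame = base frame: x ahead of the robot, y to its left, z up, the work surface at z = 0. Lengths are in mm, angles in degrees, forces in N, time in s.
With the tool pointing down it reaches from about 350 to 775 mm from the base axis. Payload 5.5 kg.
Tool frame: the origin (TCP) lies at the very end of the fingers, on their centre line; the grasp point (between the pads) lies 19 mm behind it; z points along the fingers, y is the line along which they close (so a half turn about z gives the same grasp; the last joint's range is limited). The gripper opens to 85 mm and grips with 20 to 120 N. Pads are 22 mm wide; open, the fingers measure 114 mm over their backs; the gripper's body (76 mm by 85 mm) begins 54 mm behind the grasp point. The pads swing forward as they close: fully open they stand 13 mm farther back than shut.
Start: joints at [65.111, 17.945, 2.641, 74.691, 0, 82.002], TCP at [167.09, 550.23, 231.323] pointing down, gripper open.
Joint ranges: [-158.12, 158.12], [-49.38, 96.58], [-58.88, 72.47], [-126.05, 133.96], [-84.25, 85.87], [-180, 180]. Speed limits (degrees/s): [147.25, 147.25, 180, 180, 180, 180].

INTERFACE

Orientations are given as a 3x3 rotation matrix whose columns are the frame's x, y, z axes.
In Python, from rig import bot, viewer gives the robot as it stands.
- The arm moves only by the tool drive_tool, never from a script. Its argument "steps" is one flat list of numbers, 5 for each row, row after row: the finger opening in cm, from 0 to 8.54, then the shift along the tool's x, y, z in cm, then the turn about the tool's z in rad. A call has 1 to 12 rows; each row shifts and turns the commanded pose from where the row before left it, along the tool's axes as they then stand; what a row does not reach is not made up. A row lasts 1/12 s, in which the tool goes at most 41.7 mm and 7.16 degrees, less where a joint would pass 70% of its speed; a pose out of reach is approached as far as the arm can. A call with a gripper value outside its range is refused whole. The fingers move at their own pace and stop on an object; "squeeze" is the grip in N (left out, the last holds). Time passes only in rows, so rows that do not move let the fingers close. It gives the time, the measured TCP pose, the force, the opening and the grip force at its end, in the units of the state.
- bot.get_state(): the state, without advancing time (a new reading comes with each control period).
- viewer.get_image(name): name is "side" or "top" or "wrist"; returns a dict with "pixels" (480x640x3 uint8, blue, green, red), "fx", "fy", "cx", "cy" (pixels), "pose" (4x4, takes a point from camera to world coordinates); the wrist camera has in their place "hand_eye" (4x4, takes a point from camera to tool coordinates, whose origin is the TCP and whose axes are the flange's). Camera axes: x right, y down, z forward; pixel columns grow to the right and rows downward; lengths in mm; the calibration is good to about 2 mm. A picture is of the moment at which its call begins: read the wrist's pose just before it. There is no depth.
- bot.close_job(): hands the job in; it is judged then, once.
The state is a dict: "time_s": time; "qpos": joint angles; "joint_velocities": joint speeds; "joint_efforts": joint torques, N m; "tool_pos": TCP position; "tool_rot": TCP orientation; "force": force on the tool from outside, world axes, zero at the start; "wrist_torque": the same for the moment, N m; "grip_width": finger opening in mm; "finger_force": force on a finger pad.
Only numpy, scipy, OpenCV 4.12 (cv2) and the standard library are available. Lean on these libraries where they do the work, as an engineer would, in place of code of your own. Each camera call takes 0.05 s, during which the arm holds its last target. There are 200 camera calls.

TASK

The edge trim has just been stuck round the oval table-top on the free-running turntable. Take the sprung hand roller from its rest, press its wheel squarely on the trim and roll the whole edge by driving the table counterclockwise (seen from above) at least once round with the roller alone, without lifting off: keep the pressure between 1.5 and 8 newtons and do not let the table stall (under 3 turns a minute) or race (over 20) on the way. Then bring the table to rest with the roller on the trim's butt joint, beside the slip of paper, and finish while still holding the roller pressed there at 1.5 to 8 newtons; leave everything else alone.

Things in the scene. Friction and masses are not known exactly. Their poses are not given: they have to be found in the camera images.
- stand: fixed round iron foot of the turntable, 200 mm across, origin under its centre on the upright axis. It carries a heavy iron wheel head (320 mm across, its top 105 mm above the work surface), a plywood riser and, centred on them, the oval table-top. Its position varies by several cm
- centre (a point): point on the turntable's upright axis at mid-height of the oval table-top's edge, 152 mm above the work surface
- board: the oval table-top: an ellipse 300 mm by 240 mm (half-axes 150 and 120 mm), 26 mm thick, pale top, dark trim all round its upright edge. Origin at the centre of its underside (139 mm above the work surface), own x along its long axis, own y along its short axis towards the butt joint, z up
- wheel (a joint): turning angle of wheel head and oval, rad, growing counterclockwise seen from above, not limited or wrapped; starts between -1.5 and -0.6. At 0 the oval's long axis lies along world x and the butt joint points to world +y. Moment of inertia of all that turns about 0.183 kg m2 (varies by a quarter), bearing drag about 0.005 N m plus 0.003 N m per rad/s; nothing else turns or stops it
- seam (a point): butt joint of the trim, a thin pale upright line at mid-height of the oval's edge on its short axis (120 mm from the centre), marked by a 22 x 34 mm slip of white paper on the top beside it
- press_roller: sprung hand roller, 0.46 kg: wooden handle 112 mm long, 28 wide, 30 high, fork and wheel at its front end. Origin at the middle of the handle's underside, own x along the handle to the wheel, z up; its axis runs 15 mm above the origin. Grip it across the 28 mm at the middle (78 mm free between the rest's saddles). Starts level on the rest, wheel roughly to world -y, axis 75 mm up
- fork (a joint): how far the fork is pushed back into the handle along its axis, m: 0 extended, 0.035 bottomed. Spring 450 N/m (nominal), no preload, light damping: the pressing force is 450 N/m times this value, so 1.5 to 8 N is 3.3 to 17.8 mm
- roller: white nylon wheel, 60 mm across, 45 mm wide, free on an axle along the handle's z. Rolling drag about 5 % of the pressure; no other grip along the edge: the pressure's lever arm about the axis turns the oval. It drives the table on where the edge draws in under the wheel, holds it back where the edge comes out, and settles it with the wheel on a flat side (short half-axis)
- roller_mid (a point): centre of the nylon wheel; with the fork extended it lies 150 mm ahead of the handle's middle, on the handle's axis (15 mm above the handle's underside)
- rest: fixed wooden rest for the roller, 120 x 70 mm: two saddles 92 mm apart whose floors are 60 mm above the work surface, with lips 10 mm high beside the handle; origin under its centre, own x as the roller's x
- cartridge: bystander: upright white sealant cartridge with nozzle, 50 mm across, 275 mm high; origin under its centre
- tape: bystander: roll of tape lying flat, 104 mm across, 48 mm high; origin under its centre
- brush: bystander: paint brush lying flat; leave it
- spraycan: bystander: upright spray can, 66 mm across, 190 mm high; origin under its centre
- mallet: bystander: hammer lying flat; leave it
- tin: bystander: upright tin, 86 mm across, 100 mm high; origin under its centre
- knife: bystander: filling knife lying flat; leave it
Mind the look-alikes: they are no part of the job. Leave any blue or orange look-alike of the rest alone.

How it is judged:
By the outcome, as a careful person would: the job done as asked, in the order asked, and still so for the second after the job is handed in, while the arm keeps its last pose, push and grip.
It also fails if it takes over 72 s, if anything falls off the work surface, if the arm or the gripper's body presses on something with over 40 N, if the wrist force passes 120 N, or if a joint passes its speed limit or range.

## Working session

There is one attempt and no reset: what is moved stays moved. The work goes in short steps, Python scripts to look and compute and a tool call to move; the robot and the scene stay as the last step left them, time stands still between calls to the robot, and variables do not carry over. Pictures are saved under pics/ and viewed, at most 10 in all, crops included, and the job is handed in when it is done.

Besides the shell and the picture viewer there is one more tool, called after ">>>" as name(argument=value, ...) on one line, values as JSON. drive_tool: Moves the arm, as the interface text tells. Its arguments: {"type":"object","properties":{"steps":{"type":"array","items":{"type":"number"}},"squeeze":{"type":"number"}},"required":["steps"]}

```bash
ls; mkdir -p pics
python3 - <<'E'
from rig import bot, viewer
import cv2,numpy as np
s=bot.get_state();print({k:np.round(v,3).tolist() for k,v in s.items()})
for n in("top","side"):
    im=viewer.get_image(n);cv2.imwrite(f"pics/{n}0.png",im["pixels"]);print(n,im["fx"],im["fy"],im["cx"],im["cy"],np.round(im["pose"],4).tolist())
E
```

```text
pics
{'time_s': 0.0, 'qpos': [65.11, 17.991, 2.576, 74.691, 0.0, 82.003], 'joint_velocities': [-0.098, -0.124, -0.109, -0.083, -0.034, -0.029], 'joint_efforts': [0.001, -48.062, 29.853, 0.019, -0.0, 0.0], 'tool_pos': [166.852, 549.71, 230.395], 'tool_rot': [[-0.957, 0.291, -0.001], [0.291, 0.957, -0.002], [0.0, -0.002, -1.0]], 'force': [-0.164, -0.745, 0.056], 'wrist_torque': [-0.005, -0.047, 0.023], 'finger_force': 0.0, 'grip_width': 85.212}
top 554.5873372417216 554.5873372417216 319.76113668350854 235.3712393470494 [[0.0113, -0.996, 0.0892, 289.2117], [-0.9999, -0.0117, -0.004, 90.6925], [0.005, -0.0891, -0.996, 1591.5355], [0.0, 0.0, 0.0, 1.0]]
side 613.7377662216577 613.7377662216577 313.9894901293656 237.99579834510627 [[-0.7646, -0.3641, 0.5317, -587.9651], [-0.6445, 0.4323, -0.6307, 1304.5844], [-0.0002, -0.825, -0.5652, 1221.0384], [0.0, 0.0, 0.0, 1.0]]
```

View pics/top0.png

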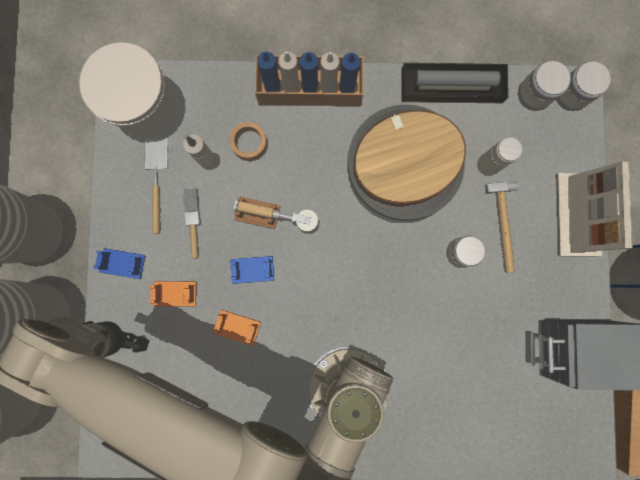

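View pics/side0.png

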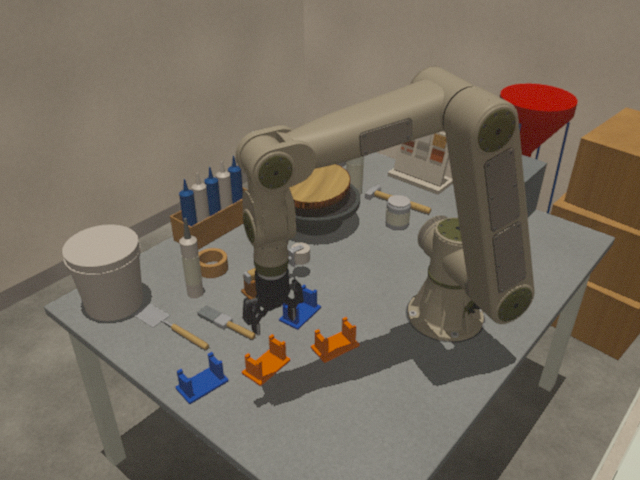

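The top view shows the oval at about (411,155) with the slip at (397,122). The roller's handle is at about (257,210) and its wheel at (305,221), on a plain wooden rest. The blue rests at (120,263) and (252,270) and the orange ones at (173,294) and (237,327) are empty look-alikes. In the side view the gripper partly hides the roller, and the wheel is at about (300,253). Only the wooden rest carries the roller; I'll confirm this in a crop while measuring.

```bash
cat > h.py <<'E'
from rig import bot, viewer
import cv2,numpy as np
def shot(n):
    s=bot.get_state(); im=viewer.get_image(n)
    if n=="wrist":
        T=np.eye(4);T[:3,:3]=s["tool_rot"];T[:3,3]=s["tool_pos"];P=T@np.array(im["hand_eye"])
    else: P=np.array(im["pose"])
    return im["pixels"],(im["fx"],im["fy"],im["cx"],im["cy"],P)
def ray(uv,c):
    uv=np.atleast_2d(np.asarray(uv,float));d=np.c_[(uv[:,0]-c[2])/c[0],(uv[:,1]-c[3])/c[1],np.ones(len(uv))]
    return c[4][:3,3],d@c[4][:3,:3].T
def plane(uv,c,z):
    o,d=ray(uv,c);return o+d*((z-o[2])/d[:,2])[:,None]
def big(m,k=3):
    m=cv2.morphologyEx(m.astype(np.uint8)*255,cv2.MORPH_OPEN,np.ones((k,k)))
    cs,_=cv2.findContours(m,cv2.RETR_EXTERNAL,cv2.CHAIN_APPROX_NONE);return sorted(cs,key=cv2.contourArea)[::-1]
def table():
    "centre xy, wheel angle from the top view (oval top face, z=165)"
    px,c=shot("top");hsv=cv2.cvtColor(px,cv2.COLOR_BGR2HSV);r=(slice(90,220),slice(335,480))
    m=np.zeros(px.shape[:2],bool)
    H,S,V=[hsv[...,i].astype(int) for i in range(3)]
    m[r]=(((S>70)&(H<30)&(V>110))|((V>190)&(S<60)))[r]
    k=cv2.convexHull(big(m)[0])[:,0]
    mm=np.zeros(px.shape[:2],np.uint8);cv2.fillConvexPoly(mm,k,255)
    k=max(cv2.findContours(mm,cv2.RETR_EXTERNAL,cv2.CHAIN_APPROX_NONE)[0],key=len)[:,0]
    W=plane(k,c,165)[:,:2]
    (cx,cy),ax,a=cv2.fitEllipse(W.astype(np.float32))
    p=(V>175)&(S<75)&(mm>0)
    b=big(p,2);sl=plane(b[0][:,0].mean(0),c,165)[0,:2] if b else None
    a=np.radians(a)+np.pi/2   # long axis (fitEllipse angle is of first(=short) axis)
    if sl is not None:
        d=sl-[cx,cy];sa=np.arctan2(d[1],d[0])
        # wheel = long-axis angle choice with slip at +90
        ths=[a+i*np.pi for i in range(-3,4)];th=min(ths,key=lambda t:abs(np.angle(np.exp(1j*(t+np.pi/2-sa)))))
    else: th=a
    return np.array([cx,cy]),ax,np.angle(np.exp(1j*th)),sl,px
E
python3 - <<'E'
from h import *
c,ax,th,sl,px=table();print(c,ax,th,np.degrees(th),sl,"paper ang",np.degrees(np.arctan2(*(sl-c)[::-1])))
cam=shot("top")[1]
print(plane([[240,206],[274,213],[305,221]],cam,75))
cr=cv2.resize(px[180:345,80:345],None,fx=3,fy=3,interpolation=cv2.INTER_CUBIC)[:600,:800]
cv2.imwrite("pics/crop1.png",cr)
E
```

```text
[ 628.83782959 -148.96661377] (234.5842742919922, 295.53399658203125) -1.2040723534987472 -68.98826408386233 [ 716.62179342 -117.41536825] paper ang 19.76941346590917
[[503.73765176 305.35611629  75.        ]
 [485.41350123 211.31589659  75.        ]
 [464.25252574 125.64700041  75.        ]]
```

View pics/crop1.png

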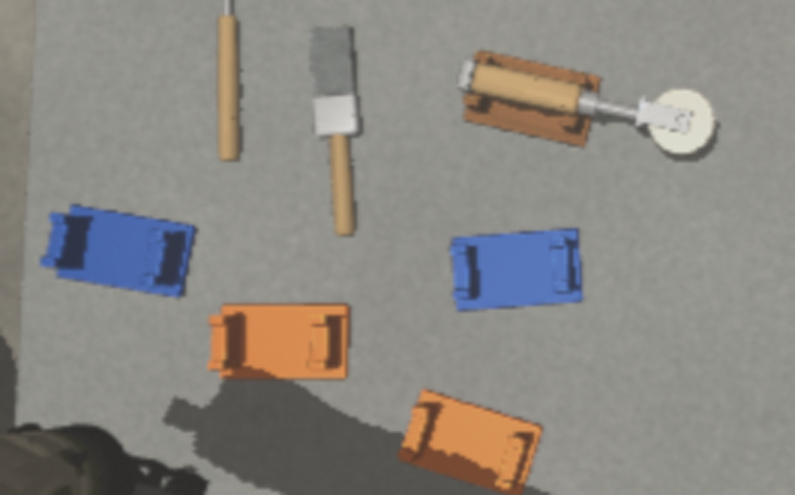

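The crop confirms it: the roller lies on the plain brown rest, with the wheel at top-view (307,220) and the handle from (237,205) to (274,213). The blue and orange rests are empty. Next I turn the tool and go above the handle.

>>> drive_tool(steps=[8.5,0,0,0,0.124,8.5,0,0,0,0.124,8.5,0,0,0,0.124,8.5,0,0,0,0.124,8.5,0,0,0,0.124,8.5,0,0,0,0.124,8.5,0,0,0,0.124,8.5,0,0,0,0.124,8.5,0,0,0,0.124,8.5,0,0,0,0.124,8.5,0,0,0,0.124,8.5,0,0,0,0.124], squeeze=100)

```text
time_s: 1.2
tool_pos: [167.0, 550.1, 231.0]
tool_rot: [[0.216, 0.976, -0.0], [0.976, -0.216, -0.0], [-0.0, -0.0, -1.0]]
force: [0.4, -0.2, -0.2]
grip_width: 84.9
finger_force: 0.0
```

Run:
```python
from h import *
s=bot.get_state();R=np.array(s["tool_rot"]);p=np.array(s["tool_pos"]);print(p,R.round(3).tolist(),np.array(s["qpos"]).round(1))
px,c=shot("top");hsv=cv2.cvtColor(px,cv2.COLOR_BGR2HSV)
m=np.zeros(px.shape[:2],bool);m[195:250,285:330]=((hsv[...,2]>170)&(hsv[...,1]<60))[195:250,285:330]
(u,v),r=cv2.minEnclosingCircle(big(m)[0]);w=plane([[u,v]],c,97.5)[0];print("wheel",u,v,r,w, r/c[0]*1500)
m=np.zeros(px.shape[:2],bool);m[195:230,225:285]=((hsv[...,2]>150)&(hsv[...,1]>60)&(hsv[...,0]<30))[195:230,225:285]
k=big(m,2)[0];re=cv2.minAreaRect(k);print(re);h=plane(cv2.boxPoints(re),c,90);print(h.round(1).tolist(),h.mean(0))
d=w-h.mean(0);print("ang",np.degrees(np.arctan2(d[1],d[0])),np.hypot(*d[:2]))
print("tool delta cm",R.T@(np.array([498,266,220])-p)/10)
```

```text
[167.02800763 550.09747234 231.03855519] [[0.216, 0.976, -0.0], [0.976, -0.216, -0.0], [-0.0, -0.0, -1.0]] [ 65.1  18.    2.6  74.7   0.  167.6]
wheel 304.6000061035156 219.0 12.75783634185791 [467.09964524 126.28718349  97.5       ] 34.50629545197486
((256.3587951660156, 207.63526916503906), (35.685062408447266, 13.015828132629395), 12.52880859375)
[[490.2, 309.7, 90.0], [525.3, 302.8, 90.0], [505.1, 207.3, 90.0], [470.1, 214.3, 90.0]] [497.67232463 258.53560857  90.        ]
ang -103.01674976037891 135.73626877127438
tool delta cm [-20.5736612   38.46104709   1.10867192]
```

>>> drive_tool(steps=[8.5,-1.7,3.2,0,0,8.5,-1.7,3.2,0,0,8.5,-1.7,3.2,0,0,8.5,-1.7,3.2,0,0,8.5,-1.7,3.2,0,0,8.5,-1.7,3.2,0,0,8.5,-1.7,3.2,0,0,8.5,-1.7,3.2,0,0,8.5,-1.7,3.2,0,0,8.5,-1.7,3.2,0,0,8.5,-1.7,3.2,0,0,8.5,-1.7,3.2,0,0])

```text
time_s: 2.25
tool_pos: [500.6, 268.6, 231.3]
tool_rot: [[0.208, 0.978, -0.0], [0.978, -0.208, 0.0], [0.0, -0.0, -1.0]]
force: [0.8, 0.7, 0.8]
grip_width: 84.9
finger_force: 0.0
```

Run:
```python
from h import *
px,c=shot("wrist");cv2.imwrite("pics/w1.png",px);np.savez("w1.npz",px=px,P=c[4],k=np.array(c[:4]));print(c[4].round(3),c[:4])
px,c=shot("side");cv2.imwrite("pics/s1.png",px[120:420,120:480])
```

```text
[[ 9.78000e-01 -1.98000e-01 -6.40000e-02  5.17567e+02]
 [-2.08000e-01 -9.32000e-01 -2.97000e-01  3.44015e+02]
 [-1.00000e-03  3.04000e-01 -9.53000e-01  3.74242e+02]
 [ 0.00000e+00  0.00000e+00  0.00000e+00  1.00000e+00]] (368.6717213308158, 368.6717213308158, 320.88651022404537, 236.66708316037034)
```

View pics/w1.png

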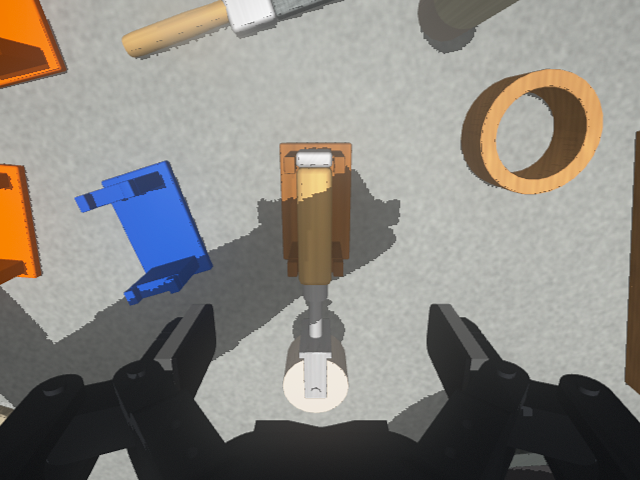

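The wrist view shows the handle from row 152 (rear cap) to 284 (front) along column 315, and the wheel's top face centred at about (315,384). The tool yaw matches the handle.

Run:
```python
from h import *
z=np.load("w1.npz");c=(*z["k"],z["P"]);px=z["px"]
hsv=cv2.cvtColor(px,cv2.COLOR_BGR2HSV)
m=np.zeros(px.shape[:2],bool);m[330:420,270:360]=((hsv[...,2]>215)&(hsv[...,1]<60))[330:420,270:360]
(u,v),r=cv2.minEnclosingCircle(big(m)[0]);print("wheel px",u,v,r)
def tri(a,ca,b,cb):
    oa,da=ray(a,ca);ob,db=ray(b,cb);da=da[0]/np.linalg.norm(da[0]);db=db[0]/np.linalg.norm(db[0])
    t=np.linalg.lstsq(np.c_[da,-db],ob-oa,rcond=None)[0];p,q=oa+da*t[0],ob+db*t[1];return (p+q)/2,np.linalg.norm(p-q)
pt,ct=shot("top")
print("tri wheel",tri((u,v),c,(307.0,220),ct))
print("tri handle front",tri((315,284),c,(80+582/3,180+97/3),ct), "rear cap",tri((314,158),c,(80+466/3,180+76/3),ct))
print("wheel z97.5",plane([[u,v]],c,97.5))
e=plane([[314.5,152],[314,166],[315,284]],c,90);print(e,np.linalg.norm(np.diff(e,axis=0),axis=1))
# edges of handle columns by gradient
for y in (200,230,260):
    print(y,[tuple(x) for x in px[y,294:338:3].tolist()])
```

```text
wheel px 315.1133117675781 385.3739318847656 32.220611572265625
tri wheel (array([464.48850355, 119.80107128,  96.35192149]), np.float64(0.19914597220908056))
tri handle front (array([485.20083994, 211.29115616,  82.12128181]), np.float64(2.4733552940624355)) rear cap (array([505.44439909, 317.14538623,  79.32183218]), np.float64(1.5507426921857166))
wheel z97.5 [[464.61733756 120.77011266  97.5       ]]
[[507.79897185 321.93429994  90.        ]
 [505.20060587 311.81148599  90.        ]
 [484.99662341 215.41894568  90.        ]] [10.4509745 98.4871704]
200 [(52, 73, 98), (75, 111, 136), (114, 175, 216), (95, 145, 179), (71, 101, 123), (71, 104, 126), (75, 107, 132), (72, 105, 129), (74, 108, 132), (75, 110, 134), (74, 107, 131), (70, 101, 124), (67, 94, 114), (51, 74, 103), (53, 76, 104)]
230 [(49, 72, 99), (52, 74, 97), (64, 94, 113), (67, 98, 119), (67, 99, 121), (70, 105, 128), (70, 106, 129), (68, 103, 126), (70, 104, 128), (71, 106, 130), (70, 104, 127), (68, 99, 122), (63, 91, 109), (47, 71, 100), (48, 73, 101)]
260 [(42, 57, 77), (41, 56, 78), (63, 92, 110), (65, 94, 115), (66, 96, 117), (71, 107, 131), (71, 105, 128), (68, 101, 122), (70, 102, 124), (70, 103, 125), (69, 102, 123), (67, 99, 119), (63, 89, 108), (44, 61, 82), (45, 61, 81)]
```

>>> drive_tool(steps=[8.5,-0.26,-0.44,2.3,0,8.5,0,0,4,0,8.5,0,0,4,0,8.5,0,0,3.5,0,8.5,0,0,2.5,0,8.5,0,0,1.0,0,2.0,0,0,0,0,2.0,0,0,0,0,2.0,0,0,0,0,2.0,0,0,0,0,2.0,0,0,0,0,2.0,0,0,0,0], squeeze=110)

```text
time_s: 3.4
tool_pos: [496.2, 269.1, 60.6]
tool_rot: [[0.21, 0.978, 0.004], [0.978, -0.21, 0.002], [0.003, 0.003, -1.0]]
force: [-1.2, 1.4, 6.4]
grip_width: 26.5
finger_force: 109.0
```

>>> drive_tool(steps=[2.0,0,0,-0.3,0,2.0,0,0,-0.8,0,2.0,0,0,-1.3,0,2.0,0,0,-1.5,0,2.0,0,0,-1.5,0,2.0,0,0,-1.3,0,2.0,0,0,-0.8,0,2.0,0,0,0,0,2.0,0,0,0,0])

```text
time_s: 4.15
tool_pos: [494.8, 268.4, 133.4]
tool_rot: [[0.21, 0.978, 0.0], [0.978, -0.21, 0.0], [0.0, 0.0, -1.0]]
force: [-0.4, -0.2, -5.2]
grip_width: 27.0
finger_force: 108.4
```

Run:
```python
from h import *
s=bot.get_state();print({k:np.round(s[k],3).tolist() for k in("tool_pos","force","wrist_torque","qpos","grip_width")})
a,c=shot("wrist");np.savez("w2.npz",px=a,P=c[4],k=np.array(c[:4]));b,ct=shot("side");np.savez("s2.npz",px=b,P=ct[4],k=np.array(ct[:4]))
cv2.imwrite("pics/w2.png",np.hstack([cv2.resize(a[100:440,180:460],None,fx=1.3,fy=1.3),cv2.resize(b[170:340,200:370],(442,442))]))
t,c=shot("top");np.savez("t2.npz",px=t,P=c[4],k=np.array(c[:4]))
```

```text
{'tool_pos': [494.77, 268.379, 133.413], 'force': [-0.406, -0.235, -5.201], 'wrist_torque': [0.143, -0.039, -0.022], 'qpos': [20.303, 19.291, -9.497, 61.187, 0.004, 122.45], 'grip_width': 26.975}
```

View pics/w2.png

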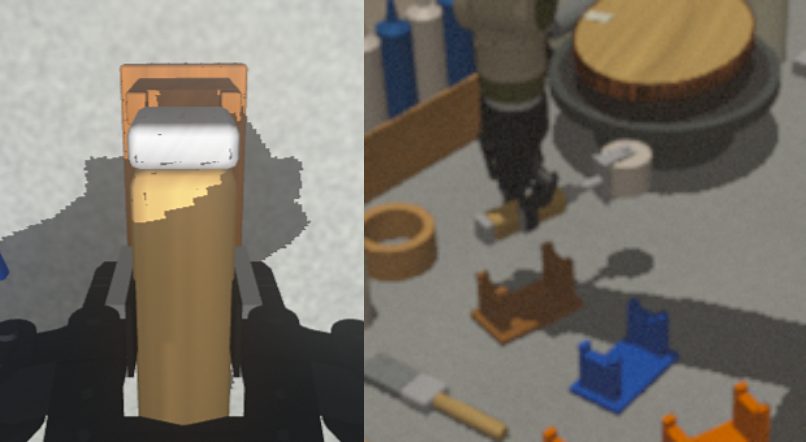

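The handle is held centred and clear of the rest. In the side view the wheel's top face is at about (301,230) and the rear cap at about (247,256). Next I check the heights and level.

```bash
cat >> h.py <<'E'
def tri(a,ca,b,cb):
    oa,da=ray(a,ca);ob,db=ray(b,cb);da=da[0]/np.linalg.norm(da[0]);db=db[0]/np.linalg.norm(db[0])
    t=np.linalg.lstsq(np.c_[da,-db],ob-oa,rcond=None)[0];p,q=oa+da*t[0],ob+db*t[1];return (p+q)/2,np.linalg.norm(p-q)
E
python3 - <<'E'
from h import *
L=lambda f:(lambda z:(z["px"],(*z["k"],z["P"])))(np.load(f))
s,cs=L("s2.npz");t,ct=L("t2.npz");w,cw=L("w2.npz")
hs=cv2.cvtColor(s,cv2.COLOR_BGR2HSV);ht=cv2.cvtColor(t,cv2.COLOR_BGR2HSV)
def blob(px,h,r,v,sat,k=2):
    m=np.zeros(px.shape[:2],bool);rr=(slice(r[0],r[1]),slice(r[2],r[3]));m[rr]=((h[...,2]>v)&(h[...,1]<sat))[rr];return big(m,k)
b=blob(t,ht,(190,250,285,335),170,60)[0];(u,v),r=cv2.minEnclosingCircle(b);print("top wheel",u,v,r,cv2.boundingRect(b))
b2=blob(s,hs,(215,255,285,320),140,70)[0];print("side wheel bbox",cv2.boundingRect(b2))
x,y,W,H=cv2.boundingRect(b2)
print("z174.5 top:",plane([[u,v]],ct,174.5))
# whole-wheel silhouette centre ~ wheel centre (mid height) in side; in top the top face
pm=tri((x+W/2,y+H/2),cs,(u,v),ct);print("tri (centre-ish)",pm)
# project expected wheel centre into side
def proj(p,c):
    q=np.linalg.inv(c[4])@np.r_[p,1];return np.array([c[0]*q[0]/q[2]+c[2],c[1]*q[1]/q[2]+c[3]])
e=plane([[u,v]],ct,174.5)[0]
for z in (140,152,164): print(z,"centre in side",proj([e[0],e[1],z],cs))
print("rear cap in side expected for level:",[proj([494.8+.21*54,268.4+.978*54,z],cs).round(1) for z in (137,152,167)],)
cv2.imwrite("pics/s3.png",cv2.resize(s[210:275,225:325],None,fx=8,fy=8,interpolation=cv2.INTER_CUBIC)[:520,:800])
E
```

```text
top wheel 305.4156494140625 217.1385498046875 13.46400260925293 (292, 207, 27, 23)
side wheel bbox (291, 225, 20, 11)
z174.5 top: [[462.77668948 122.42080124 174.5       ]]
tri (centre-ish) (array([463.01960091, 121.99399202, 165.77352862]), np.float64(2.0555057163403987))
140 centre in side [300.74181916 237.41702178]
152 centre in side [300.6940633  234.23155885]
164 centre in side [300.64596681 231.0233751 ]
rear cap in side expected for level: [array([245.5, 261.9]), array([245.1, 257.9]), array([244.8, 253.7])]
```

View pics/s3.png

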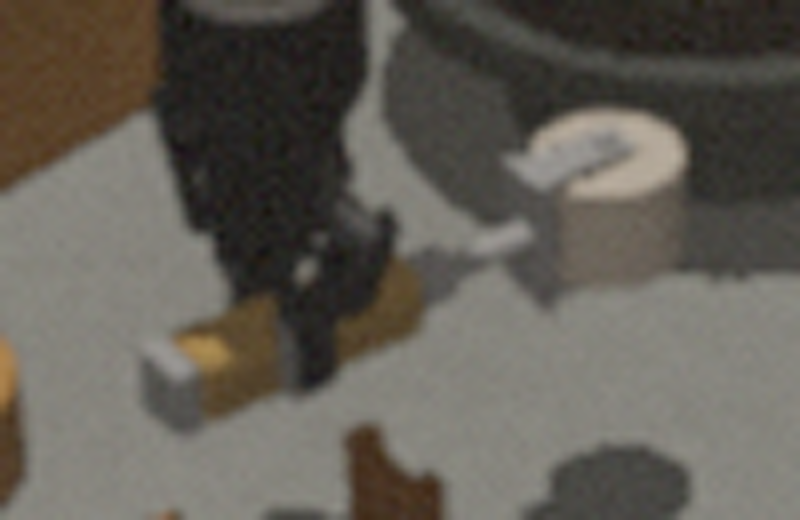

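Both checks agree. The wheel's mid-height comes out near 151–152 mm, the handle is level, and the wheel lies 150 mm ahead of the TCP. Next I turn the handle to face the table centre and move up to about 22 mm from the edge.

>>> drive_tool(steps=[2.0,0,0,0,-0.05,2.0,0,0,0,-0.1,2.0,0,0,0,-0.1,2.0,0,0,0,-0.1,2.0,-0.6,0.6,0,0,2.0,-1.4,1.2,0,0,2.0,-1.8,1.6,0,0,2.0,-1.8,1.6,0,0,2.0,-1.4,1.4,0,0,2.0,-0.8,0.7,0,0,2.0,-0.4,0.36,0,0,2.0,0,0,0,0])

```text
time_s: 5.3
tool_pos: [580.3, 196.5, 132.6]
tool_rot: [[-0.135, 0.991, -0.001], [0.991, 0.135, -0.0], [0.0, -0.001, -1.0]]
force: [-0.4, -0.3, -3.9]
grip_width: 26.5
finger_force: 108.7
```

```bash
cat > sim.py <<'E'
from h import *
from scipy.optimize import brentq
A,B,R=.150,.120,.030
# wheel-centre distance s along the handle line at board angle psi: parallel curve of the ellipse
t=np.linspace(0,2*np.pi,20001);n=np.c_[B*np.cos(t),A*np.sin(t)];n/=np.linalg.norm(n,axis=1)[:,None]
Q=np.c_[A*np.cos(t),B*np.sin(t)]+R*n
ang=np.unwrap(np.arctan2(Q[:,1],Q[:,0]));S_=np.hypot(*Q.T)
s_of=lambda p:np.interp(np.mod(p,2*np.pi),ang,S_)
ds_of=lambda p:(s_of(p+1e-3)-s_of(p-1e-3))/2e-3
def run(th,w,Ps,phi,K=450.,J=.183,mu=.05,dt=1/12,lag=.0,P0=None):
    "Ps: handle-middle distance from centre (m) at end of each row; returns rows th,w,c"
    out=[];P=Ps[0] if P0 is None else P0
    for Pt in Ps:
        N=40
        for i in range(N):
            Pi=P+(Pt-P)*(i+1)/N
            c=max(0,s_of(phi-th)-(Pi-.150));tq=K*c*ds_of(phi-th)
            fr=mu*K*c*.135+.005+.003*abs(w)
            if abs(w)<.01 and abs(tq)<fr: w=0
            else:
                sg=np.sign(w) if abs(w)>=.01 else np.sign(tq)
                w+=(tq-sg*fr)/J*dt/N
            th+=w*dt/N
        P=Pt;out.append((th,w,c*1e3))
    return np.array(out)
def plan(th,w,n,phi,P0,ctarget,vmax=.03,**k):
    "choose next P each row so that the compression at the row's end = ctarget(psi)"
    Ps=[];o=[]
    for i in range(n):
        psi=phi-(th+w/12);P=.150+s_of(psi)-ctarget(psi,i)/1e3
        P=np.clip(P,P0-vmax,P0+vmax);r=run(th,w,[P],phi,P0=P0,**k)[-1];o.append((P*1e3,*r));P0=P;th,w=r[:2]
    return np.array(o)
E
python3 - <<'E'
from sim import *
s=bot.get_state();print(np.round(s["tool_pos"],1),np.round(s["tool_rot"],3).tolist(),s["force"])
c,ax,th,sl,_=table();print(c,ax,th,sl);c,ax,th,sl,_=table();print(c,ax,th)
R=np.array(s["tool_rot"]);d=np.array(s["tool_pos"])[:2]-c;print("phi x-axis",np.degrees(np.arctan2(R[1,0],R[0,0])),"centre->tcp",np.hypot(*d),np.degrees(np.arctan2(d[1],d[0])))
phi=np.radians(98)
def ct(psi,i):
    q=np.degrees(np.mod(psi,np.pi)); return 16 if q>90 else 4.7
for J,mu in ((.183,.05),(.23,.05),(.14,.05),(.183,.06)):
    o=plan(-1.204,0,110,phi,.150+s_of(phi+1.204)-.008,ct,J=J,mu=mu)
    print(J,mu,"end",o[-1].round(2),"min/max w after 1s",o[12:,2].min().round(2),o[:,2].max().round(2),"c",o[6:,3].min().round(1),o[6:,3].max().round(1),"t to seam+2pi",np.argmax(o[:,1]>phi-np.pi/2+2*np.pi)/12)
E
```

```text
[580.3 196.5 132.6] [[-0.135, 0.991, -0.001], [0.991, 0.135, -0.0], [0.0, -0.001, -1.0]] [-0.38536456 -0.27107769 -3.91903942]
[ 628.97052002 -149.01693726] (233.59156799316406, 295.5635070800781) -1.2118684579843308 [ 716.47504666 -117.63466623]
[ 629.07061768 -148.98521423] (233.8275604248047, 295.49945068359375) -1.2136114303387606
phi x-axis 97.75104104683032 centre->tcp 348.9101372496014 98.03199567064688
0.183 0.05 end [306.98   7.16   1.26   4.58] min/max w after 1s 0.54 1.45 c 4.6 16.0 t to seam+2pi 8.583333333333334
0.23 0.05 end [292.97   5.79   1.18  16.01] min/max w after 1s 0.41 1.19 c 4.6 16.0 t to seam+2pi 0.0
0.14 0.05 end [310.18   8.32   1.14  16.01] min/max w after 1s 0.6 1.63 c 4.6 16.0 t to seam+2pi 7.666666666666667
0.183 0.06 end [313.34   4.98   0.46  16.01] min/max w after 1s 0.27 1.19 c 4.6 16.0 t to seam+2pi 0.0
```

>>> drive_tool(steps=[2.0,-0.9,0,0,0,2.0,-0.9,0,0,0,2.0,-0.8,0,0,0,2.0,-0.6,0,0,0])

```text
time_s: 5.73
tool_pos: [584.1, 165.9, 133.6]
tool_rot: [[-0.138, 0.99, 0.0], [0.99, 0.138, 0.002], [0.002, 0.0, -1.0]]
force: [-0.5, 6.3, -4.4]
grip_width: 26.3
finger_force: 108.7
```

```bash
cat > st.py <<'E'
from sim import *
import sys,json,os
C=np.array([629.0,-149.0]);F0=np.array([-.385,-.271])
def status(prev):
    s=bot.get_state();R=np.array(s["tool_rot"]);p=np.array(s["tool_pos"])
    u=R[:2,0];d=p[:2]-C
    F=(np.array(s["force"])[:2]-F0)
    c,ax,th,sl,_=table()
    th+=2*np.pi*round((prev-th)/2/np.pi)
    ph=np.arctan2(d[1],d[0]);P=np.hypot(*d)/1e3
    cc=(s_of(ph-th)-(P-.150))*1e3
    print(f"t={s['time_s']:.2f} P={P*1e3:.1f} phi={np.degrees(ph):.1f} yaw={np.degrees(np.arctan2(R[1,0],R[0,0])):.1f} z={p[2]:.1f} F_axial={F@u:.2f} F_lat={F@R[:2,1]:.2f} th={th:.3f} ctr={c.round(1)} ax={np.round(ax)} geom c={cc:.1f}mm -> {cc*.45:.2f}N grip {s['grip_width']:.1f}")
    return s["time_s"],P,ph,th,F@u/.45
E
python3 -c "
from st import *
status(-1.2)"
```

```text
t=5.73 P=318.1 phi=98.1 yaw=97.9 z=133.6 F_axial=6.52 F_lat=0.83 th=-1.209 ctr=[ 629.  -149.1] ax=[234. 295.] geom c=10.1mm -> 4.54N grip 26.3
```

```bash
python3 -c "
from st import *
status(-1.2);status(-1.2)"
```

```text
t=5.78 P=317.3 phi=98.1 yaw=97.9 z=133.6 F_axial=5.83 F_lat=0.41 th=-1.205 ctr=[ 629.  -149.1] ax=[234. 296.] geom c=10.8mm -> 4.87N grip 26.3
t=5.83 P=317.9 phi=98.1 yaw=97.9 z=133.6 F_axial=6.99 F_lat=2.04 th=-1.204 ctr=[ 629.2 -149.1] ax=[234. 296.] geom c=10.2mm -> 4.58N grip 26.3
```

```bash
cat > wh.py <<'E'
from h import *
def wheel(px,c,guess):
    q=np.linalg.inv(c[4])@np.r_[guess,174.5,1];u,v=c[0]*q[0]/q[2]+c[2],c[1]*q[1]/q[2]+c[3]
    r=c[0]*30/q[2];x0,y0=int(u)-22,int(v)-22
    g=cv2.cvtColor(px[y0:y0+44,x0:x0+44],cv2.COLOR_BGR2GRAY);g=cv2.resize(g,None,fx=6,fy=6,interpolation=cv2.INTER_CUBIC)
    h=cv2.HoughCircles(g,cv2.HOUGH_GRADIENT_ALT,1,50,param1=150,param2=.3,minRadius=int(r*6-6),maxRadius=int(r*6+6))
    if h is None: return None
    return [(plane([[x0+(a+.5)/6-.5,y0+(b+.5)/6-.5]],c,174.5)[0,:2].round(1).tolist(),(k/6/r*30).round(1)) for a,b,k in h[0][:3]]
E
python3 - <<'E'
from wh import *
z=np.load("t2.npz");print("free: TCP 494.8 268.4",wheel(z["px"],(*z["k"],z["P"]),[463.3,121.7]))
for i in range(2):
    s=bot.get_state();px,c=shot("top");p=np.array(s["tool_pos"][:2]);R=np.array(s["tool_rot"])
    w=wheel(px,c,p-R[:2,0]*140);print(s["time_s"],p.round(1),w,w and [np.hypot(*(p-a[0])).round(1) for a in w],s["force"])
E
```

```text
free: TCP 494.8 268.4 [([463.0, 118.6], np.float64(29.0))]
5.8833 [584.3 166.2] [([603.5, 29.1], np.float64(29.5))] [np.float64(138.4)] [-0.10030766  6.07292475 -4.21282087]
5.9333 [584.4 166.4] [([603.5, 27.8], np.float64(29.2))] [np.float64(139.9)] [-0.85063975  4.99085181 -4.40360063]
```

```bash
sed -i 's/\.150)$/.1535)/; s/(P-\.150)/(P-.1535)/; s/(Pi-\.150)/(Pi-.1535)/; s/P=\.150+s_of/P=.1535+s_of/' sim.py st.py; grep -n "1535" sim.py st.py
cat > go.py <<'E'
from st import *
# usage: go.py n c_drive c_brake  ; state in log.json: t, th, w (predicted), Pc
n=int(sys.argv[1]);cd=float(sys.argv[2]);cb=float(sys.argv[3])
L=json.load(open("log.json"))
t,P,ph,th,cF=status(L["th"])
T=t-L["t0"];e=th-L["th"]
w=L["w"]+1.5*e/max(T,.3)
if len(sys.argv)>4: w=float(sys.argv[4])
print(f"pred th {L['th']:.3f} err {e:.3f} w {L['w']:.2f}->{w:.2f}")
phi=ph;P0=L["Pc"]
def ct(psi,i):
    return cd if np.mod(psi,np.pi)>np.pi/2 else cb
h=run(th,w,[P0],phi,P0=P0,dt=.05)[-1]
o=plan(h[0],h[1],n,phi,P0,ct,vmax=.012)
r=np.round(np.diff(np.r_[P0*1e3,o[:,0]])/10,2)
print("dx cm",r.tolist());print("th,w,c",o[:,1:].round(2).tolist())
print("psi end",np.degrees(np.mod(phi-o[-1,1],np.pi)).round(0),"turned",np.degrees(o[-1,1]+1.21).round(0))
json.dump(dict(t0=t,th=o[-1,1],w=o[-1,2],Pc=P0+r.sum()/100),open("log.json","w"))
E
python3 - <<'E'
import json;json.dump(dict(t0=5.7,th=-1.2,w=.05,Pc=.3169),open("log.json","w"))
E
python3 go.py 8 15.5 5.5 .04
```

```text
sim.py:17:            c=max(0,s_of(phi-th)-(Pi-.1535));tq=K*c*ds_of(phi-th)
sim.py:30:        psi=phi-(th+w/12);P=.1535+s_of(psi)-ctarget(psi,i)/1e3
st.py:11:    cc=(s_of(ph-th)-(P-.1535))*1e3
t=5.98 P=318.6 phi=98.1 yaw=97.9 z=133.6 F_axial=6.19 F_lat=1.62 th=-1.174 ctr=[ 628.9 -149. ] ax=[234. 295.] geom c=12.4mm -> 5.59N grip 26.5
pred th -1.200 err 0.026 w 0.05->0.04
dx cm [-0.15, -0.02, -0.02, -0.03, -0.04, -0.05, -0.06, -0.08]
th,w,c [[-1.16, 0.09, 15.48], [-1.16, 0.13, 15.48], [-1.14, 0.17, 15.47], [-1.13, 0.21, 15.47], [-1.11, 0.25, 15.47], [-1.09, 0.3, 15.47], [-1.06, 0.35, 15.47], [-1.03, 0.4, 15.46]]
psi end 157.0 turned 10.0
```

>>> drive_tool(steps=[2.0,-0.25,0,0,0,2.0,-0.04,0,0,0,2.0,-0.05,0,0,0,2.0,-0.06,0,0,0,2.0,-0.08,0,0,0,2.0,-0.1,0,0,0])

```text
time_s: 6.53
tool_pos: [585.0, 161.1, 133.4]
tool_rot: [[-0.139, 0.99, 0.0], [0.99, 0.139, 0.002], [0.002, 0.0, -1.0]]
force: [-0.2, 5.3, -4.7]
grip_width: 26.2
finger_force: 108.6
```

```bash
python3 - <<'E'
import json;json.dump(dict(t0=5.98,th=-1.05,w=.4,Pc=.3169-.0058),open("log.json","w"))
E
python3 go.py 8 16.5 5.5
```

```text
t=6.53 P=313.2 phi=98.1 yaw=98.0 z=133.4 F_axial=5.50 F_lat=1.00 th=-0.990 ctr=[ 629.2 -149.1] ax=[234. 295.] geom c=13.7mm -> 6.15N grip 26.2
pred th -1.050 err 0.060 w 0.40->0.56
dx cm [-0.3, -0.17, -0.2, -0.22, -0.23, -0.24, -0.24, -0.23]
th,w,c [[-0.91, 0.67, 16.46], [-0.85, 0.74, 16.45], [-0.78, 0.82, 16.45], [-0.71, 0.89, 16.46], [-0.64, 0.97, 16.46], [-0.55, 1.04, 16.48], [-0.46, 1.1, 16.49], [-0.37, 1.15, 16.5]]
psi end 119.0 turned 48.0
```

>>> drive_tool(steps=[2.0,-0.3,0,0,0,2.0,-0.17,0,0,0,2.0,-0.2,0,0,0,2.0,-0.22,0,0,0,2.0,-0.23,0,0,0,2.0,-0.24,0,0,0,2.0,-0.24,0,0,0,2.0,-0.23,0,0,0])

```text
time_s: 7.25
tool_pos: [587.5, 143.1, 133.4]
tool_rot: [[-0.139, 0.99, 0.0], [0.99, 0.139, 0.002], [0.002, 0.0, -1.0]]
force: [-1.3, 7.1, -4.7]
grip_width: 26.3
finger_force: 108.6
```

```bash
python3 go.py 8 16.5 6
```

```text
t=7.25 P=295.0 phi=98.1 yaw=98.0 z=133.4 F_axial=7.43 F_lat=0.15 th=-0.414 ctr=[ 629.3 -148.8] ax=[234. 295.] geom c=15.4mm -> 6.93N grip 26.3
pred th -0.369 err -0.045 w 1.15->1.06
dx cm [-0.2, -0.16, -0.12, -0.08, -0.03, 1.06, 0.05, 0.09]
th,w,c [[-0.27, 1.13, 16.51], [-0.17, 1.16, 16.52], [-0.07, 1.18, 16.52], [0.02, 1.18, 16.51], [0.12, 1.16, 16.5], [0.22, 1.14, 5.99], [0.31, 1.12, 5.98], [0.4, 1.1, 5.96]]
psi end 75.0 turned 92.0
```

>>> drive_tool(steps=[2.0,-0.15,0,0,0,2.0,-0.16,0,0,0,2.0,-0.12,0,0,0,2.0,-0.08,0,0,0,2.0,0,0,0,0,2.0,0.9,0,0,0,2.0,0.1,0,0,0,2.0,0.09,0,0,0])

```text
time_s: 7.97
tool_pos: [586.5, 148.1, 133.2]
tool_rot: [[-0.138, 0.99, -0.0], [0.99, 0.138, -0.0], [-0.0, -0.0, -1.0]]
force: [-0.4, 2.3, -4.2]
grip_width: 26.1
finger_force: 108.6
```

```bash
python3 - <<'E'
import json;L=json.load(open("log.json"));L["Pc"]-=.0003;json.dump(L,open("log.json","w"))
E
python3 go.py 7 16 5.7
```

```text
t=7.97 P=300.1 phi=98.1 yaw=97.9 z=133.2 F_axial=2.50 F_lat=0.37 th=0.913 ctr=[ 628.3 -133.7] ax=[268. 295.] geom c=16.1mm -> 7.24N grip 26.1
pred th 0.404 err 0.509 w 1.10->2.16
dx cm [1.2, 1.2, 0.35, 0.16, -1.04, -0.17, -0.31]
th,w,c [[1.18, 1.94, 13.64], [1.34, 1.86, 5.93], [1.5, 1.83, 5.61], [1.65, 1.8, 5.67], [1.8, 1.78, 16.03], [1.95, 1.79, 16.06], [2.1, 1.84, 16.05]]
psi end 158.0 turned 189.0
```

The oval fit was spoilt by the white wheel running into the mask, so I'll mask out the wheel area and drop contour points near it.

```bash
python3 - <<'E'
s=open("h.py").read()
s=s.replace('''    k=cv2.convexHull(big(m)[0])[:,0]
''','''    st=bot.get_state();g=np.array(st["tool_pos"])[:2]-np.array(st["tool_rot"])[:2,0]*140
    q=np.linalg.inv(c[4])@np.r_[g,174.5,1];wu=(int(c[0]*q[0]/q[2]+c[2]),int(c[1]*q[1]/q[2]+c[3]))
    bl=np.zeros(px.shape[:2],np.uint8);cv2.circle(bl,wu,14,255,-1);m&=bl==0
    k=cv2.convexHull(big(m)[0])[:,0]
''').replace('''    W=plane(k,c,165)''','''    k=k[np.hypot(*(k-wu).T)>24]
    W=plane(k,c,165)''').replace("p=(V>175)&(S<75)&(mm>0)","p=(V>175)&(S<75)&(mm>0)&(bl==0)")
open("h.py","w").write(s)
g=open("go.py").read();g=g.replace('t,P,ph,th,cF','L0=dict(L);t,P,ph,th,cF');open("go.py","w").write(g)
import json;json.dump(dict(t0=7.25,th=.41,w=1.05,Pc=.3028 if 0 else .3169-.0058-.0183-.0051+.0109),open("log.json","w"))
E
cat log.json; python3 go.py 6 16 5.7
```

```text
{"t0": 7.25, "th": 0.41, "w": 1.05, "Pc": 0.2986000000000001}t=8.02 P=300.1 phi=98.1 yaw=97.9 z=133.2 F_axial=2.15 F_lat=1.00 th=0.457 ctr=[ 629.6 -148.6] ax=[235. 295.] geom c=5.7mm -> 2.58N grip 26.6
pred th 0.410 err 0.047 w 1.05->1.14
dx cm [0.41, 0.2, 0.21, 0.22, 0.23, 0.22]
th,w,c [[0.61, 1.08, 5.62], [0.69, 1.04, 5.61], [0.78, 1.0, 5.6], [0.86, 0.96, 5.59], [0.94, 0.92, 5.59], [1.01, 0.87, 5.59]]
psi end 40.0 turned 127.0
```

>>> drive_tool(steps=[2.0,0.3,0,0,0,2.0,0.21,0,0,0,2.0,0.22,0,0,0,2.0,0.23,0,0,0,2.0,0.23,0,0,0,2.0,0.22,0,0,0])

```text
time_s: 8.57
tool_pos: [584.8, 161.8, 133.2]
tool_rot: [[-0.137, 0.991, -0.0], [0.991, 0.137, 0.0], [0.0, -0.0, -1.0]]
force: [-0.5, 2.2, -4.7]
grip_width: 26.5
finger_force: 108.6
```

```bash
python3 - <<'E'
import json;L=json.load(open("log.json"));L["Pc"]=.2997+.0141;json.dump(L,open("log.json","w"))
E
python3 go.py 6 16 5.3
```

```text
t=8.57 P=313.9 phi=98.1 yaw=97.9 z=133.2 F_axial=2.42 F_lat=0.25 th=1.006 ctr=[ 629.7 -148.6] ax=[234. 295.] geom c=5.1mm -> 2.28N grip 26.5
pred th 1.014 err -0.008 w 0.87->0.85
dx cm [0.32, 0.19, 0.17, 0.15, 0.13, 0.11]
th,w,c [[1.11, 0.77, 5.19], [1.18, 0.73, 5.2], [1.24, 0.69, 5.21], [1.29, 0.65, 5.22], [1.34, 0.61, 5.23], [1.39, 0.58, 5.24]]
psi end 18.0 turned 149.0
```

>>> drive_tool(steps=[2.0,0.32,0,0,0,2.0,0.19,0,0,0,2.0,0.17,0,0,0,2.0,0.15,0,0,0,2.0,0.13,0,0,0,2.0,0.11,0,0,0])

```text
time_s: 9.12
tool_pos: [583.4, 172.4, 133.3]
tool_rot: [[-0.138, 0.99, 0.0], [0.99, 0.138, 0.0], [0.0, 0.0, -1.0]]
force: [-1.2, 2.2, -5.1]
grip_width: 26.7
finger_force: 108.6
```

```bash
python3 go.py 9 16 5
```

```text
t=9.12 P=324.6 phi=98.1 yaw=97.9 z=133.3 F_axial=2.52 F_lat=-0.51 th=1.413 ctr=[ 629.3 -148.6] ax=[234. 295.] geom c=5.6mm -> 2.53N grip 26.7
pred th 1.393 err 0.020 w 0.58->0.63
dx cm [0.22, 0.07, 0.05, 0.03, 0.02, -1.09, -0.01, -0.02, -0.03]
th,w,c [[1.49, 0.58, 4.96], [1.54, 0.55, 4.97], [1.59, 0.53, 4.98], [1.63, 0.51, 4.99], [1.67, 0.5, 4.99], [1.71, 0.48, 16.0], [1.75, 0.46, 16.01], [1.79, 0.45, 16.01], [1.83, 0.45, 16.01]]
psi end 173.0 turned 174.0
```

>>> drive_tool(steps=[2.0,0.2,0,0,0,2.0,0.07,0,0,0,2.0,0.05,0,0,0,2.0,0.03,0,0,0,2.0,0.02,0,0,0,2.0,0,0,0,0,2.0,-0.1,0,0,0,2.0,-0.5,0,0,0])

```text
time_s: 9.83
tool_pos: [583.7, 170.5, 133.4]
tool_rot: [[-0.139, 0.99, 0.0], [0.99, 0.139, 0.001], [0.001, 0.0, -1.0]]
force: [-0.0, 5.5, -5.1]
grip_width: 26.6
finger_force: 108.6
```

```bash
python3 - <<'E'
import json;L=json.load(open("log.json"));L["Pc"]+=(.76-.23)/100;L["th"]=1.79;L["w"]=.46;json.dump(L,open("log.json","w"))
E
python3 go.py 8 16.5 5
```

```text
t=9.83 P=322.7 phi=98.1 yaw=98.0 z=133.4 F_axial=5.71 F_lat=1.17 th=1.812 ctr=[ 629.3 -148.3] ax=[233. 295.] geom c=10.4mm -> 4.68N grip 26.6
pred th 1.790 err 0.022 w 0.46->0.51
dx cm [-0.63, -0.06, -0.08, -0.1, -0.12, -0.14, -0.17, -0.2]
th,w,c [[1.88, 0.52, 16.51], [1.92, 0.54, 16.5], [1.97, 0.57, 16.5], [2.02, 0.61, 16.49], [2.07, 0.66, 16.48], [2.13, 0.72, 16.48], [2.19, 0.78, 16.47], [2.26, 0.85, 16.46]]
psi end 149.0 turned 199.0
```

>>> drive_tool(steps=[2.0,-0.55,0,0,0,2.0,-0.08,0,0,0,2.0,-0.08,0,0,0,2.0,-0.1,0,0,0,2.0,-0.12,0,0,0,2.0,-0.14,0,0,0,2.0,-0.17,0,0,0,2.0,-0.2,0,0,0])

```text
time_s: 10.55
tool_pos: [585.8, 156.4, 133.4]
tool_rot: [[-0.138, 0.99, 0.0], [0.99, 0.138, 0.002], [0.002, 0.001, -1.0]]
force: [-0.2, 6.9, -5.5]
grip_width: 26.3
finger_force: 108.6
```

```bash
python3 - <<'E'
import json;L=json.load(open("log.json"));L["Pc"]+=.06/100;json.dump(L,open("log.json","w"))
E
python3 go.py 8 16.5 5.3
```

```text
t=10.55 P=308.4 phi=98.1 yaw=98.0 z=133.4 F_axial=7.04 F_lat=1.17 th=2.288 ctr=[ 629.4 -148.4] ax=[234. 295.] geom c=14.5mm -> 6.51N grip 26.3
pred th 2.259 err 0.029 w 0.85->0.91
dx cm [-0.52, -0.26, -0.27, -0.26, -0.24, -0.21, -0.16, -0.11]
th,w,c [[2.42, 1.02, 16.48], [2.51, 1.1, 16.47], [2.6, 1.17, 16.48], [2.7, 1.23, 16.5], [2.81, 1.28, 16.51], [2.91, 1.32, 16.52], [3.02, 1.34, 16.52], [3.14, 1.34, 16.52]]
psi end 98.0 turned 249.0
```

>>> drive_tool(steps=[2.0,-0.42,0,0,0,2.0,-0.26,0,0,0,2.0,-0.27,0,0,0,2.0,-0.26,0,0,0,2.0,-0.24,0,0,0,2.0,-0.21,0,0,0,2.0,-0.16,0,0,0,2.0,-0.11,0,0,0])

```text
time_s: 11.27
tool_pos: [588.2, 137.1, 133.3]
tool_rot: [[-0.138, 0.99, -0.0], [0.99, 0.138, 0.002], [0.002, 0.0, -1.0]]
force: [-0.7, 6.5, -5.2]
grip_width: 26.2
finger_force: 108.6
```

```bash
python3 - <<'E'
import json;L=json.load(open("log.json"));L["Pc"]+=.1/100;json.dump(L,open("log.json","w"))
E
python3 go.py 6 16 5.3
```

```text
t=11.27 P=289.0 phi=98.1 yaw=97.9 z=133.3 F_axial=6.75 F_lat=0.61 th=3.111 ctr=[ 629.  -147.9] ax=[235. 294.] geom c=15.1mm -> 6.82N grip 26.2
pred th 3.136 err -0.025 w 1.34->1.29
dx cm [-0.1, 1.1, 0.07, 0.12, 0.16, 0.2]
th,w,c [[3.28, 1.27, 16.0], [3.39, 1.25, 5.28], [3.49, 1.23, 5.27], [3.59, 1.21, 5.25], [3.69, 1.18, 5.23], [3.79, 1.14, 5.22]]
psi end 61.0 turned 286.0
```

>>> drive_tool(steps=[2.0,-0.02,0,0,0,2.0,0.95,0,0,0,2.0,0.1,0,0,0,2.0,0.12,0,0,0,2.0,0.16,0,0,0,2.0,0.2,0,0,0])

```text
time_s: 11.82
tool_pos: [586.2, 151.4, 133.3]
tool_rot: [[-0.137, 0.991, -0.0], [0.991, 0.137, -0.0], [-0.0, -0.0, -1.0]]
force: [0.2, 1.7, -5.8]
grip_width: 26.5
finger_force: 108.6
```

```bash
python3 - <<'E'
import json;L=json.load(open("log.json"));L["Pc"]-=.04/100;json.dump(L,open("log.json","w"))
E
python3 go.py 6 5.5 5.8
```

```text
t=11.82 P=303.5 phi=98.1 yaw=97.9 z=133.3 F_axial=1.90 F_lat=0.82 th=3.791 ctr=[ 628.6 -148. ] ax=[234. 295.] geom c=5.9mm -> 2.63N grip 26.5
pred th 3.788 err 0.003 w 1.14->1.15
dx cm [0.36, 0.25, 0.25, 0.25, 0.23, 0.22]
th,w,c [[3.94, 1.08, 5.69], [4.03, 1.04, 5.68], [4.11, 0.99, 5.68], [4.19, 0.95, 5.68], [4.27, 0.9, 5.68], [4.34, 0.85, 5.69]]
psi end 29.0 turned 318.0
```

>>> drive_tool(steps=[2.0,0.25,0,0,0,2.0,0.24,0,0,0,2.0,0.24,0,0,0,2.0,0.24,0,0,0,2.0,0.22,0,0,0,2.0,0.21,0,0,0])

```text
time_s: 12.37
tool_pos: [584.3, 165.6, 133.3]
tool_rot: [[-0.138, 0.99, 0.0], [0.99, 0.138, 0.0], [0.0, 0.0, -1.0]]
force: [-1.2, 3.0, -5.1]
grip_width: 26.8
finger_force: 108.6
```

```bash
python3 - <<'E'
import json;L=json.load(open("log.json"));L["Pc"]-=.16/100;json.dump(L,open("log.json","w"))
E
python3 go.py 7 5.5 6.5
```

```text
t=12.37 P=317.8 phi=98.1 yaw=97.9 z=133.3 F_axial=3.34 F_lat=-0.35 th=4.337 ctr=[ 628.4 -148.8] ax=[234. 295.] geom c=6.9mm -> 3.11N grip 26.8
pred th 4.344 err -0.007 w 0.85->0.84
dx cm [0.36, 0.15, 0.12, 0.1, 0.08, 0.06, 0.04]
th,w,c [[4.44, 0.75, 6.4], [4.5, 0.7, 6.42], [4.56, 0.66, 6.44], [4.61, 0.62, 6.45], [4.66, 0.59, 6.46], [4.71, 0.56, 6.47], [4.76, 0.54, 6.48]]
psi end 6.0 turned 342.0
```

>>> drive_tool(steps=[2.0,0.37,0,0,0,2.0,0.15,0,0,0,2.0,0.12,0,0,0,2.0,0.1,0,0,0,2.0,0.08,0,0,0,2.0,0.06,0,0,0,2.0,0.06,0,0,0])

```text
time_s: 13.0
tool_pos: [583.1, 174.7, 133.3]
tool_rot: [[-0.138, 0.99, 0.0], [0.99, 0.138, 0.0], [0.0, 0.0, -1.0]]
force: [-0.2, 2.9, -5.8]
grip_width: 26.2
finger_force: 108.6
```

```bash
python3 - <<'E'
import json;L=json.load(open("log.json"));L["Pc"]+=.03/100;json.dump(L,open("log.json","w"))
E
python3 go.py 8 5.2 5.2
```

```text
t=13.00 P=326.9 phi=98.1 yaw=97.9 z=133.3 F_axial=3.11 F_lat=0.65 th=4.766 ctr=[ 628.8 -149. ] ax=[234. 295.] geom c=6.3mm -> 2.83N grip 26.2
pred th 4.756 err 0.009 w 0.54->0.56
dx cm [0.13, -0.0, -0.02, -0.03, -0.04, -0.06, -0.07, -0.08]
th,w,c [[4.84, 0.53, 5.2], [4.88, 0.52, 5.2], [4.93, 0.52, 5.21], [4.97, 0.52, 5.21], [5.01, 0.52, 5.21], [5.05, 0.52, 5.21], [5.1, 0.53, 5.21], [5.14, 0.54, 5.21]]
psi end 163.0 turned 364.0
```

>>> drive_tool(steps=[2.0,0.13,0,0,0,2.0,0,0,0,0,2.0,-0.02,0,0,0,2.0,-0.03,0,0,0,2.0,-0.04,0,0,0,2.0,-0.06,0,0,0,2.0,-0.07,0,0,0,2.0,-0.08,0,0,0])

```text
time_s: 13.72
tool_pos: [583.4, 172.8, 133.4]
tool_rot: [[-0.138, 0.99, 0.0], [0.99, 0.138, 0.0], [-0.0, 0.0, -1.0]]
force: [-0.5, 1.0, -5.4]
grip_width: 26.2
finger_force: 108.6
```

```bash
python3 go.py 10 4.9 4.9
```

```text
t=13.72 P=325.0 phi=98.1 yaw=97.9 z=133.4 F_axial=1.26 F_lat=0.03 th=5.169 ctr=[ 629.1 -149. ] ax=[234. 295.] geom c=4.8mm -> 2.17N grip 26.2
pred th 5.143 err 0.027 w 0.54->0.59
dx cm [-0.22, -0.14, -0.15, -0.16, -0.17, -0.18, -0.18, -0.18, -0.18, -0.18]
th,w,c [[5.25, 0.61, 4.92], [5.3, 0.63, 4.92], [5.35, 0.65, 4.92], [5.41, 0.67, 4.92], [5.47, 0.69, 4.92], [5.52, 0.71, 4.92], [5.58, 0.73, 4.92], [5.64, 0.75, 4.92], [5.71, 0.77, 4.92], [5.77, 0.78, 4.92]]
psi end 127.0 turned 400.0
```

>>> drive_tool(steps=[2.0,-0.3,0,0,0,2.0,-0.14,0,0,0,2.0,-0.15,0,0,0,2.0,-0.16,0,0,0,2.0,-0.17,0,0,0,2.0,-0.18,0,0,0])

```text
time_s: 14.27
tool_pos: [584.9, 161.9, 133.3]
tool_rot: [[-0.138, 0.99, 0.0], [0.99, 0.138, 0.0], [0.0, 0.0, -1.0]]
force: [-0.1, 2.5, -5.6]
grip_width: 26.8
finger_force: 108.6
```

```bash
python3 - <<'E'
import json;L=json.load(open("log.json"));L["Pc"]+=(.74-.10+0.0)/100;L["th"]=5.525;L["w"]=.72;L["Pc"]-=.0002;json.dump(L,open("log.json","w"))
E
python3 go.py 7 5.5 16
```

```text
t=14.27 P=314.0 phi=98.1 yaw=97.9 z=133.3 F_axial=2.72 F_lat=0.64 th=5.510 ctr=[ 629.5 -148.9] ax=[234. 295.] geom c=6.5mm -> 2.93N grip 26.8
pred th 5.525 err -0.015 w 0.72->0.68
dx cm [-0.19, -0.18, -0.18, -0.17, -0.17, -0.15, -0.14]
th,w,c [[5.6, 0.72, 5.52], [5.66, 0.74, 5.52], [5.73, 0.76, 5.52], [5.79, 0.78, 5.52], [5.86, 0.8, 5.52], [5.92, 0.81, 5.52], [5.99, 0.82, 5.52]]
psi end 115.0 turned 413.0
```

>>> drive_tool(steps=[2.0,-0.13,0,0,0,2.0,-0.18,0,0,0,2.0,-0.18,0,0,0,2.0,-0.17,0,0,0,2.0,-0.17,0,0,0,2.0,-0.15,0,0,0,2.0,-0.14,0,0,0])

```text
time_s: 14.9
tool_pos: [586.4, 150.8, 133.3]
tool_rot: [[-0.137, 0.991, 0.0], [0.991, 0.137, 0.0], [0.0, 0.0, -1.0]]
force: [-0.4, 1.9, -4.6]
grip_width: 26.5
finger_force: 108.6
```

```bash
python3 - <<'E'
import json;L=json.load(open("log.json"));L["Pc"]-=.0002;json.dump(L,open("log.json","w"))
E
python3 go.py 8 5.5 16
```

```text
t=14.90 P=302.8 phi=98.1 yaw=97.9 z=133.3 F_axial=2.15 F_lat=0.27 th=6.013 ctr=[ 629.4 -148.8] ax=[234. 294.] geom c=4.6mm -> 2.05N grip 26.5
pred th 5.991 err 0.022 w 0.82->0.88
dx cm [-0.21, -0.09, -0.06, -0.04, -1.06, 0.01, 0.03, 0.05]
th,w,c [[6.13, 0.89, 5.52], [6.2, 0.89, 5.52], [6.28, 0.89, 5.51], [6.35, 0.88, 5.51], [6.43, 0.87, 16.0], [6.5, 0.84, 15.99], [6.56, 0.79, 15.98], [6.63, 0.74, 15.97]]
psi end 78.0 turned 449.0
```

>>> drive_tool(steps=[2.0,-0.21,0,0,0,2.0,-0.09,0,0,0,2.0,-0.06,0,0,0,2.0,-0.04,0,0,0,2.0,-0.95,0,0,0,2.0,0,0,0,0,2.0,0.03,0,0,0,2.0,0.05,0,0,0])

```text
time_s: 15.62
tool_pos: [587.8, 139.2, 133.3]
tool_rot: [[-0.138, 0.99, -0.0], [0.99, 0.138, 0.002], [0.002, -0.0, -1.0]]
force: [-0.9, 5.7, -4.6]
grip_width: 26.7
finger_force: 108.6
```

```bash
python3 - <<'E'
import json;L=json.load(open("log.json"));L["Pc"]+=.0010;json.dump(L,open("log.json","w"))
E
cat >> go.py <<'E'
print("mmax:",[ (round(x,3)) for x in o[:,1]])
E
python3 go.py 8 15.5 15.5
```

```text
t=15.62 P=291.1 phi=98.1 yaw=97.9 z=133.3 F_axial=5.94 F_lat=0.34 th=6.604 ctr=[ 629.7 -148.7] ax=[235. 294.] geom c=13.2mm -> 5.92N grip 26.7
pred th 6.629 err -0.024 w 0.74->0.69
dx cm [0.03, 0.06, 0.06, 0.06, 0.05, 0.04, 0.03, 0.02]
th,w,c [[6.69, 0.6, 15.45], [6.74, 0.54, 15.44], [6.78, 0.46, 15.44], [6.82, 0.39, 15.43], [6.84, 0.31, 15.42], [6.87, 0.22, 15.42], [6.88, 0.13, 15.42], [6.89, 0.05, 15.42]]
psi end 63.0 turned 464.0
mmax: [np.float64(6.691), np.float64(6.738), np.float64(6.78), np.float64(6.815), np.float64(6.844), np.float64(6.866), np.float64(6.881), np.float64(6.888)]
```

>>> drive_tool(steps=[2.0,0.0,0,0,0,2.0,0.04,0,0,0,2.0,0.06,0,0,0,2.0,0.06,0,0,0,2.0,0.05,0,0,0,2.0,0.04,0,0,0,2.0,0.03,0,0,0,2.0,0.02,0,0,0])

```text
time_s: 16.33
tool_pos: [587.0, 142.6, 133.2]
tool_rot: [[-0.138, 0.99, -0.001], [0.99, 0.138, 0.002], [0.002, -0.001, -1.0]]
force: [-1.2, 6.9, -3.5]
grip_width: 26.3
finger_force: 108.7
```

```bash
python3 - <<'E'
import json;L=json.load(open("log.json"));L["Pc"]-=.0005;json.dump(L,open("log.json","w"))
E
python3 go.py 10 6 6
```

```text
t=16.33 P=294.6 phi=98.2 yaw=97.9 z=133.2 F_axial=7.25 F_lat=0.22 th=6.937 ctr=[ 629.9 -148.7] ax=[234. 295.] geom c=14.8mm -> 6.65N grip 26.3
pred th 6.888 err 0.049 w 0.05->0.15
dx cm [1.13, -0.0, -0.0, -0.01, -0.01, -0.01, -0.01, -0.02, -0.02, -0.02]
th,w,c [[6.95, 0.02, 5.92], [6.95, -0.0, 5.98], [6.95, -0.02, 5.98], [6.94, -0.04, 5.99], [6.94, -0.06, 5.99], [6.93, -0.07, 5.99], [6.93, -0.09, 5.99], [6.92, -0.1, 5.99], [6.91, -0.12, 5.99], [6.9, -0.13, 5.99]]
psi end 63.0 turned 465.0
mmax: [np.float64(6.947), np.float64(6.947), np.float64(6.946), np.float64(6.944), np.float64(6.94), np.float64(6.935), np.float64(6.928), np.float64(6.92), np.float64(6.911), np.float64(6.9)]
```

>>> drive_tool(steps=[2.0,0.45,0,0,0,2.0,0.45,0,0,0,2.0,0,0,0,0,2.0,0,0,0,0,2.0,-0.01,0,0,0,2.0,-0.01,0,0,0,2.0,-0.01,0,0,0,2.0,-0.02,0,0,0,2.0,-0.02,0,0,0,2.0,-0.02,0,0,0])

```text
time_s: 17.22
tool_pos: [586.5, 149.3, 133.3]
tool_rot: [[-0.137, 0.991, -0.0], [0.991, 0.137, 0.0], [0.0, -0.0, -1.0]]
force: [-1.6, 1.9, -5.6]
grip_width: 26.3
finger_force: 108.6
```

```bash
python3 - <<'E'
import json;L=json.load(open("log.json"));L["Pc"]+=(.81-1.03)/100;json.dump(L,open("log.json","w"))
E
python3 go.py 12 6 6
```

```text
t=17.22 P=301.3 phi=98.1 yaw=97.9 z=133.3 F_axial=2.32 F_lat=-0.88 th=6.930 ctr=[ 629.9 -148.4] ax=[234. 295.] geom c=8.0mm -> 3.59N grip 26.3
pred th 6.900 err 0.030 w -0.13->-0.08
dx cm [0.25, -0.02, -0.02, -0.03, -0.03, -0.03, -0.03, -0.03, -0.03, -0.03, -0.03, -0.03]
th,w,c [[6.92, -0.12, 5.99], [6.91, -0.13, 5.99], [6.89, -0.15, 5.99], [6.88, -0.16, 5.99], [6.87, -0.18, 6.0], [6.85, -0.19, 6.0], [6.84, -0.2, 6.0], [6.82, -0.21, 6.0], [6.8, -0.22, 6.0], [6.78, -0.23, 6.0], [6.76, -0.24, 6.0], [6.74, -0.25, 6.0]]
psi end 72.0 turned 456.0
mmax: [np.float64(6.916), np.float64(6.906), np.float64(6.894), np.float64(6.881), np.float64(6.867), np.float64(6.851), np.float64(6.835), np.float64(6.818), np.float64(6.8), np.float64(6.781), np.float64(6.761), np.float64(6.741)]
```

>>> drive_tool(steps=[2.0,0.05,0,0,0,2.0,-0.02,0,0,0,2.0,-0.02,0,0,0,2.0,-0.03,0,0,0,2.0,-0.03,0,0,0,2.0,-0.03,0,0,0,2.0,-0.03,0,0,0,2.0,-0.03,0,0,0,2.0,-0.03,0,0,0,2.0,-0.03,0,0,0,2.0,-0.03,0,0,0,2.0,-0.03,0,0,0])

```text
time_s: 18.27
tool_pos: [587.0, 146.8, 133.3]
tool_rot: [[-0.138, 0.99, 0.0], [0.99, 0.138, 0.0], [0.0, 0.0, -1.0]]
force: [0.5, 1.8, -5.4]
grip_width: 26.2
finger_force: 108.6
```

```bash
python3 - <<'E'
import json;L=json.load(open("log.json"));L["Pc"]-=.0020;json.dump(L,open("log.json","w"))
E
python3 go.py 12 6 6
```

```text
t=18.27 P=298.7 phi=98.1 yaw=97.9 z=133.3 F_axial=1.95 F_lat=1.17 th=6.641 ctr=[ 629.7 -148.6] ax=[235. 295.] geom c=5.9mm -> 2.64N grip 26.2
pred th 6.741 err -0.099 w -0.25->-0.39
dx cm [0.02, -0.02, -0.02, -0.01, -0.01, -0.0, 0.0, 0.0, 0.01, 0.01, 0.01, 0.01]
th,w,c [[6.59, -0.39, 6.01], [6.56, -0.39, 6.01], [6.52, -0.38, 6.0], [6.49, -0.38, 6.0], [6.46, -0.37, 6.0], [6.43, -0.36, 6.0], [6.4, -0.35, 6.0], [6.37, -0.33, 6.0], [6.35, -0.32, 6.0], [6.32, -0.3, 5.99], [6.3, -0.29, 5.99], [6.27, -0.27, 5.99]]
psi end 99.0 turned 429.0
mmax: [np.float64(6.589), np.float64(6.557), np.float64(6.525), np.float64(6.493), np.float64(6.462), np.float64(6.432), np.float64(6.403), np.float64(6.374), np.float64(6.347), np.float64(6.321), np.float64(6.296), np.float64(6.273)]
```

>>> drive_tool(steps=[2.0,0.02,0,0,0,2.0,-0.02,0,0,0,2.0,-0.02,0,0,0,2.0,-0.01,0,0,0,2.0,-0.01,0,0,0,2.0,-0.45,0,0,0,2.0,-0.45,0,0,0,2.0,0.01,0,0,0,2.0,0.01,0,0,0,2.0,0.01,0,0,0,2.0,0.01,0,0,0])

```text
time_s: 19.23
tool_pos: [588.2, 138.4, 133.4]
tool_rot: [[-0.138, 0.99, 0.0], [0.99, 0.138, 0.001], [0.001, 0.0, -1.0]]
force: [-1.1, 4.9, -4.3]
grip_width: 26.2
finger_force: 108.6
```

```bash
python3 -c "
from st import *
for i in range(3): status(6.4)"
```

```text
t=19.23 P=290.3 phi=98.1 yaw=97.9 z=133.4 F_axial=5.22 F_lat=0.02 th=6.331 ctr=[ 629.4 -148.5] ax=[235. 295.] geom c=13.4mm -> 6.05N grip 26.2
t=19.28 P=290.3 phi=98.1 yaw=97.9 z=133.4 F_axial=6.64 F_lat=0.69 th=6.319 ctr=[ 629.6 -148.6] ax=[234. 295.] geom c=13.4mm -> 6.05N grip 26.3
t=19.33 P=290.3 phi=98.1 yaw=97.9 z=133.4 F_axial=6.14 F_lat=0.50 th=6.309 ctr=[ 629.6 -148.6] ax=[235. 294.] geom c=13.5mm -> 6.07N grip 26.3
```

>>> drive_tool(steps=[2.0,0,0,0,0,2.0,0,0,0,0,2.0,0,0,0,0,2.0,0,0,0,0,2.0,0,0,0,0,2.0,0,0,0,0,2.0,0,0,0,0,2.0,0,0,0,0])

```text
time_s: 20.05
tool_pos: [588.2, 138.5, 133.4]
tool_rot: [[-0.138, 0.99, 0.0], [0.99, 0.138, 0.001], [0.001, 0.0, -1.0]]
force: [-0.8, 4.9, -5.1]
grip_width: 26.2
finger_force: 108.6
```

```bash
python3 -c "
from st import *
for i in range(4): status(6.4)"
```

```text
t=20.05 P=290.4 phi=98.1 yaw=97.9 z=133.4 F_axial=5.14 F_lat=0.34 th=6.230 ctr=[ 629.6 -148.7] ax=[234. 294.] geom c=14.0mm -> 6.30N grip 26.2
t=20.10 P=290.4 phi=98.1 yaw=97.9 z=133.4 F_axial=6.46 F_lat=-0.40 th=6.228 ctr=[ 629.4 -148.7] ax=[234. 294.] geom c=14.0mm -> 6.31N grip 26.3
t=20.15 P=290.4 phi=98.1 yaw=97.9 z=133.4 F_axial=6.50 F_lat=0.46 th=6.234 ctr=[ 629.6 -148.7] ax=[234. 294.] geom c=14.0mm -> 6.29N grip 26.3
t=20.20 P=290.4 phi=98.1 yaw=97.9 z=133.4 F_axial=6.26 F_lat=0.72 th=6.238 ctr=[ 629.5 -148.6] ax=[234. 294.] geom c=14.0mm -> 6.28N grip 26.4
```

>>> drive_tool(steps=[2.0,0,0,0,0,2.0,0,0,0,0,2.0,0,0,0,0,2.0,0,0,0,0,2.0,0,0,0,0,2.0,0,0,0,0,2.0,0,0,0,0,2.0,0,0,0,0,2.0,0,0,0,0,2.0,0,0,0,0,2.0,0,0,0,0,2.0,0,0,0,0])

```text
time_s: 21.25
tool_pos: [588.1, 138.4, 133.4]
tool_rot: [[-0.138, 0.99, 0.0], [0.99, 0.138, 0.001], [0.001, 0.0, -1.0]]
force: [-0.7, 5.0, -4.9]
grip_width: 26.4
finger_force: 108.6
```

```bash
python3 -c "
from st import *
for i in range(4): status(6.4)
z=shot('top')[0]
cv2.imwrite('pics/e1.png',cv2.resize(z[100:215,280:480],None,fx=4,fy=4,interpolation=cv2.INTER_CUBIC))"
```

```text
t=21.25 P=290.3 phi=98.1 yaw=97.9 z=133.4 F_axial=5.29 F_lat=0.43 th=6.360 ctr=[ 629.5 -148.4] ax=[235. 295.] geom c=13.3mm -> 5.99N grip 26.4
t=21.30 P=290.3 phi=98.1 yaw=97.9 z=133.4 F_axial=5.93 F_lat=0.26 th=6.367 ctr=[ 629.6 -148.4] ax=[235. 295.] geom c=13.3mm -> 5.98N grip 26.1
t=21.35 P=290.3 phi=98.1 yaw=97.9 z=133.4 F_axial=5.84 F_lat=0.94 th=6.374 ctr=[ 629.7 -148.4] ax=[235. 295.] geom c=13.3mm -> 5.97N grip 26.4
t=21.40 P=290.3 phi=98.1 yaw=97.9 z=133.4 F_axial=5.83 F_lat=0.49 th=6.377 ctr=[ 629.6 -148.5] ax=[234. 295.] geom c=13.3mm -> 5.97N grip 26.3
```

View pics/e1.png

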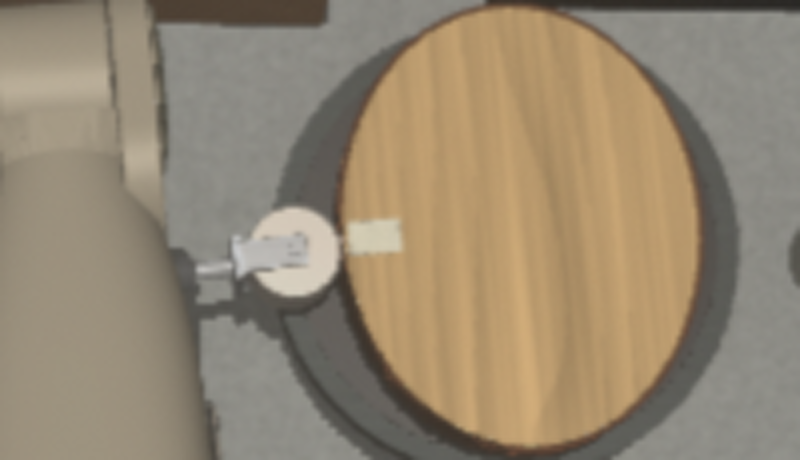

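The wheel, at crop (297,253), presses beside the slip at (375,236), and the table is creeping the last few degrees towards the joint. I let it settle.

>>> drive_tool(steps=[2.0,0,0,0,0,2.0,0,0,0,0,2.0,0,0,0,0,2.0,0,0,0,0,2.0,0,0,0,0,2.0,0,0,0,0,2.0,0,0,0,0,2.0,0,0,0,0,2.0,0,0,0,0,2.0,0,0,0,0,2.0,0,0,0,0,2.0,0,0,0,0])

```text
time_s: 22.5
tool_pos: [588.0, 138.4, 133.3]
tool_rot: [[-0.138, 0.99, -0.0], [0.99, 0.138, 0.001], [0.001, 0.0, -1.0]]
force: [-0.8, 6.2, -4.5]
grip_width: 26.6
finger_force: 108.6
```

```bash
python3 -c "
from st import *
from wh import wheel
C[:]=[629.3,-148.7]
for i in range(4): r=status(6.4)
for i in range(3):
    s=bot.get_state();p=np.array(s['tool_pos']);R=np.array(s['tool_rot']);px,c=shot('top')
    w=wheel(px,c,p[:2]-R[:2,0]*140)
    if w: d=np.array(w[0][0])-C;print(w,'dist',np.hypot(*(p[:2]-w[0][0])),'wheel dir',np.degrees(np.arctan2(d[1],d[0])),'seam dir',np.degrees(r[3])+90-360)
"
```

```text
t=22.50 P=290.0 phi=98.2 yaw=97.9 z=133.3 F_axial=6.44 F_lat=0.51 th=6.414 ctr=[ 629.3 -148.5] ax=[235. 294.] geom c=13.5mm -> 6.06N grip 26.6
t=22.55 P=290.0 phi=98.2 yaw=97.9 z=133.3 F_axial=6.39 F_lat=0.60 th=6.414 ctr=[ 629.3 -148.5] ax=[235. 295.] geom c=13.5mm -> 6.07N grip 26.5
t=22.60 P=290.0 phi=98.2 yaw=97.9 z=133.3 F_axial=6.35 F_lat=0.89 th=6.414 ctr=[ 629.3 -148.5] ax=[235. 295.] geom c=13.5mm -> 6.07N grip 26.5
t=22.65 P=290.0 phi=98.2 yaw=97.9 z=133.3 F_axial=6.03 F_lat=0.50 th=6.414 ctr=[ 629.3 -148.5] ax=[235. 295.] geom c=13.5mm -> 6.07N grip 26.6
[([605.6, -0.3], np.float64(29.4))] dist 139.77615637851977 wheel dir 99.07371222472568 seam dir 97.5199966430664
[([605.6, -0.3], np.float64(29.5))] dist 139.79091717010422 wheel dir 99.07371222472568 seam dir 97.5199966430664
[([605.5, 2.3], np.float64(30.0))] dist 137.21198832789563 wheel dir 98.95703804787166 seam dir 97.5199966430664
```

>>> drive_tool(steps=[2.0,0,0.1,0,0,2.0,0,0.1,0,0,2.0,0,0,0,0,2.0,0,0,0,0,2.0,0,0,0,0,2.0,0,0,0,0,2.0,0,0,0,0,2.0,0,0,0,0,2.0,0,0,0,0,2.0,0,0,0,0])

```text
time_s: 23.68
tool_pos: [590.1, 138.7, 133.3]
tool_rot: [[-0.138, 0.99, -0.0], [0.99, 0.138, 0.001], [0.001, 0.0, -1.0]]
force: [0.0, 5.5, -4.9]
grip_width: 26.5
finger_force: 108.6
```

```bash
python3 -c "
from st import *
C[:]=[629.3,-148.7]
for i in range(4): r=status(6.4)
print('seam dir',np.degrees(r[3])-270)
if abs(np.degrees(r[3])-270-np.degrees(r[2]))<2: print(bot.close_job())
"
```

```text
t=23.68 P=290.0 phi=97.8 yaw=97.9 z=133.3 F_axial=5.67 F_lat=1.18 th=6.412 ctr=[ 629.3 -148.4] ax=[235. 294.] geom c=13.5mm -> 6.06N grip 26.5
t=23.73 P=290.0 phi=97.8 yaw=97.9 z=133.3 F_axial=4.36 F_lat=1.24 th=6.414 ctr=[ 629.3 -148.5] ax=[235. 295.] geom c=13.5mm -> 6.07N grip 26.2
t=23.78 P=290.0 phi=97.8 yaw=97.9 z=133.3 F_axial=5.05 F_lat=-0.50 th=6.413 ctr=[ 629.5 -148.5] ax=[235. 295.] geom c=13.5mm -> 6.07N grip 26.1
t=23.83 P=290.0 phi=97.8 yaw=97.9 z=133.3 F_axial=5.76 F_lat=0.77 th=6.413 ctr=[ 629.3 -148.5] ax=[235. 295.] geom c=13.5mm -> 6.07N grip 26.3
seam dir 97.4609375
the job is handed in; nothing more can be done
None
```

The job is handed in: the table went about 437° counterclockwise, overshot the butt joint by about 29° and rocked back, and it now rests with the roller within 1–2° (2–3 mm) of the joint at about 6 N; one noisy wrist reading of 1.26 N on the way was below the 1.5 N limit, though the geometry then gave 2.2 N.

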